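# Take the fitting T-wrench off its hooks and seat it on the axle nut

### The arm

A 7-joint arm with a two-finger parallel gripper is mounted at the origin on a cart in front of the work surface, level with it; the furniture and walls round the work are solid. World frame = base frame: x ahead of the robot, y to its left, z up, the work surface at z = 0. Lengths are in m, angles in rad, forces in N, time in s.
With the tool pointing down it reaches from about 0.4 to 0.875 m from the base axis. Payload 19.3 kg.
Tool frame: the origin (TCP) lies where the fingers leave the gripper's body, on its centre line; the fingertips stand 73 mm ahead of it and the grasp point (between the pads) lies 54 mm ahead of it; z points along the fingers, y is the direction in which the jaws open and shut (so a half turn about z gives the same grasp; the last joint's range is limited). The gripper opens to 85 mm and grips with 20 to 120 N. Pads are 22 mm wide; open, the fingers measure 114 mm over their backs; the gripper's body (76 mm by 85 mm) begins 54 mm behind the grasp point. The pads swing forward as they close: fully open they stand 13 mm farther back than shut.
Start: joints at [-1.36, 0.521, -0.036, 1.599, 0.021, 1.021, -0.113], TCP at [0.173, 0.601, 0.304] pointing down, gripper open.
Joint ranges: [-2.91, 2.91], [-0.3, 2.13], [-1.5, 1.42], [0.17, 2.43], [-1.26, 4.41], [0.16, 1.93], [-2.52, 2.52]. Speed limits (rad/s): [1.89, 1.89, 2.39, 2.39, 3.01, 3.01, 3.01].

### API

Orientations are given as a unit quaternion [w, x, y, z].
In Python, from workcell import arm gives the robot as it stands. The module is installed in compiled form; this text tells all that it offers.
- The arm moves only by the shell command python3 -m creep 'ROWS'. ROWS is JSON, a list of rows, each an object with "gripper": the closure in counts, from 0 (fully open) to 255 (shut); "slide": the shift along the tool's x, y, z in m, a list of three; "twist": the turn, a rotation vector about the tool's x, y, z in rad, a list of three. A call has 1 to 8 rows; each row is the pose to reach, as a shift and turn from the pose commanded when the call began, along the tool's axes at that moment; what a row does not reach only later rows make up. A row lasts 1/8 s, in which the tool goes at most 62.5 mm and 10.7 degrees, less where a joint would pass 70% of its speed; a pose out of reach is approached as far as the arm can. A call with a gripper value outside its range is refused whole. The fingers move at their own pace and stop on an object; the grip force is fixed at half the most. Time passes only in rows, so rows that repeat a pose let the fingers close. It gives the time, the measured TCP pose, the force and the opening at its end, in the units of the state.
- arm.get_obs(): the state, without advancing time (a new reading comes with each control period).
- arm.grab_frame(name): name is "scene" or "top"; returns the picture (420x560x3 uint8, blue, green, red); there is no depth.
- arm.calibration(name): a dict with "fx", "fy", "cx", "cy" (pixels), "D" ([k1, k2, p1, p2, k3] as OpenCV has them; the pictures are not rectified), "eye" and "rotation" of the camera in the world. Camera axes: x right, y down, z forward; pixel columns grow to the right and rows downward; lengths in m; the calibration is good to about 2 mm. A picture is of the moment at which its call begins. calibration takes no time and is no camera call.
- arm.close_job(): hands the job in, once; it reports no verdict.
Trained networks look in the newest picture that a camera, given by its name, has taken for a name from the list of things; names that differ only in an ending like _2 or _b are one class to them, and where a whole thing is asked for, a point or a joint stands for the part that bears it (a point fixed in the world has none). Each returns a list of dicts, best first, with "conf" (0 to 1); they miss things now and then, are a little off and sometimes report something else, mostly with a low value. They report only what shows in the picture. A call takes as long as a camera call.
- arm.find_in(thing, camera): "point" ([x, y, z] in m, in world coordinates, good to about 4 mm: the middle of the surface that is visible of it).
- arm.place_of(thing, camera): "point" ([x, y, z] in m, in world coordinates, good to about 4 mm: a listed point, or the origin of a listed thing).
The state is a dict: "time": time; "joint_pos": joint angles; "dq": joint speeds; "tau": joint torques, N m; "ee_pos": TCP position; "tool_rot": TCP orientation; "force": force on the tool from outside, world axes, zero at the start; "ft_torque": the same for the moment, N m; "finger_gap": finger opening in m.
Only numpy, scipy, OpenCV 4.12 (cv2) and the standard library are available. Lean on these libraries where they do the work, as an engineer would, in place of code of your own. Each camera call takes 0.05 s, during which the arm holds its last target. There are 200 camera calls.

### The job

Two T-handle wrenches hang by their cross bars on the hooks of the grey stand. Lift the one with the larger socket up and off its hooks, and put its socket fully down over the hexagon nut of the stub axle, so that it rests on the washer and stands there upright by itself. The smaller wrench stays hanging where it is.

Things in the scene. Friction and masses are not known exactly. Their poses are not given: they have to be found in the camera images.
- stand: Fixed grey sheet-steel stand, foot 105 x 240 x 10 mm. Origin: on the underside of the foot, mid-width, 45 mm behind its front edge; z up; front looks along -x. Upright sheet: front face at x = +30 mm, 184 mm high. It carries two hook pairs, at y = +58 and -58 mm, each two 8 mm round prongs 60 mm apart (in y). A hung cross bar lies along the stand's y at x = -35 mm.
- large_wrench: Loose steel T-wrench, about 0.45 kg, on either hook pair, shaft down between two prongs. Origin: middle of the cross bar; y along the bar, z up. Bar 112 mm long, 14 mm round, with a flat-sided boss in the middle to grip (22 x 32 x 26 mm in x, y, z). 14 mm shaft along -z to a socket, hexagonal outside, 42 mm across flats.
- large_wrench_mouth (a point): Centre of the mouth of the large socket, 150 mm below the wrench's origin, axes as the wrench. The hexagon hole is 32.4 mm across flats, 36 mm deep; two of its flats face the wrench's +x and -x.
- small_wrench: Loose T-wrench, same handle and length, but its socket is 28 mm across the outer flats (hole 20 mm: does not fit the nut). Hangs on the other pair of hooks; leave it there.
- axle: Fixed stub axle upright on a plate 84 x 84 x 12 mm. Origin: centre of the plate's underside, z up. On top a 50 mm washer (top 37 mm high), a hexagon nut 30 mm across flats (its top, 61 mm high, chamfered over the last 5 mm) and the 18 mm round axle end 5 mm above the nut. The nut is tight and set at any angle: its angle is not that of the plate.
- nut_seat (a point): Centre of the washer's top face, on the axle's axis, 37 mm above the table, axes as the axle. The seated socket's mouth lies here.
- hooks (a point): On the stand, midway between the two hook pairs, at x = -35 mm, 180 mm above the table: the height of a hung cross bar's axis. Axes as the stand. The prongs end 22 mm in front of this (-x), turned up to 16 mm above it, so a 14 mm cross bar must rise 25 mm to clear them before it moves forward.

How it is judged:
By the outcome, as a careful person would: the job done as asked, in the order asked, and still so for the second after the job is handed in, with the robot touching nothing.
It also fails if it takes over 48 s, if anything falls off the work surface, if the arm or the gripper's body presses on something with over 40 N, if the wrist force passes 120 N, or if a joint passes its speed limit or range.

## Working session

There is one attempt and no reset: what is moved stays moved. The work goes in short steps, Python scripts to look and compute and a shell command to move; the robot and the scene stay as the last step left them, time stands still between calls to the robot, and variables do not carry over. Pictures are saved under pics/ and viewed, about 8 in all and at most 12, crops included, and the job is handed in when it is done.

```bash
mkdir -p pics; python3 - <<'E'
from workcell import arm
import cv2,numpy as np
o=arm.get_obs(); print(o['time'],o['ee_pos'],o['tool_rot'],o['finger_gap'],o['force'])
for c in ("scene","top"):
    im=arm.grab_frame(c); cv2.imwrite(f"pics/{c}0.png",im); k=arm.calibration(c); print(c,{a:np.round(b,4).tolist() for a,b in k.items()})
    for t in ("large_wrench","small_wrench","large_wrench_mouth","axle","nut_seat","stand","hooks"):
        print(t,[(np.round(d['point'],3).tolist(),round(d['conf'],2)) for d in arm.place_of(t,c)[:2]])
print(arm.get_obs()['time'])
E
```

```text
0.0 [0.17316765 0.60027714 0.30333562] [-5.36778975e-05  1.39975949e-01  9.90154743e-01 -5.62120913e-04] 0.08532770780308821 [-0.21249775 -0.53555495  0.25816447]
scene {'fx': 530.3834, 'fy': 530.3834, 'cx': 284.7815, 'cy': 212.8491, 'D': [-0.0971, 0.0, 0.0, 0.0, 0.0], 'eye': [0.1041, -0.3912, 0.689], 'rotation': [-0.4177, 0.8641, -0.2493, 0.1295]}
large_wrench [([0.467, 0.333, 0.179], 0.93)]
small_wrench [([0.519, 0.226, 0.183], 0.9)]
large_wrench_mouth [([0.47, 0.329, 0.027], 0.79), ([0.519, 0.091, -0.002], 0.15)]
axle [([0.518, 0.094, -0.003], 0.56)]
nut_seat [([0.524, 0.091, 0.035], 0.7), ([0.465, 0.33, 0.18], 0.4)]
stand [([0.523, 0.291, -0.001], 0.96)]
hooks [([0.492, 0.281, 0.183], 0.8)]
top {'fx': 422.5467, 'fy': 422.5467, 'cx': 279.4058, 'cy': 212.0261, 'D': [0.026, 0.0, 0.0, 0.0, 0.0], 'eye': [0.4106, 0.218, 0.9653], 'rotation': [0.0286, -0.6966, 0.7157, -0.0416]}
large_wrench [([0.462, 0.33, 0.185], 0.73), ([0.469, 0.328, 0.029], 0.72)]
small_wrench [([0.521, 0.229, 0.184], 0.97)]
large_wrench_mouth [([0.47, 0.331, 0.028], 0.55)]
axle [([0.525, 0.092, -0.003], 0.95)]
nut_seat [([0.519, 0.089, 0.038], 0.65)]
stand []
hooks [([0.49, 0.283, 0.179], 0.7)]
0.8
```

View pics/scene0.png

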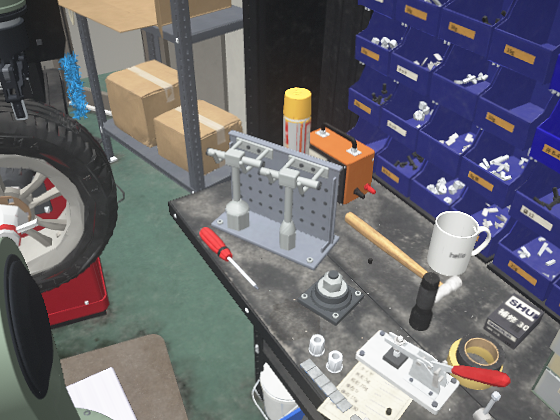

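View pics/top0.png

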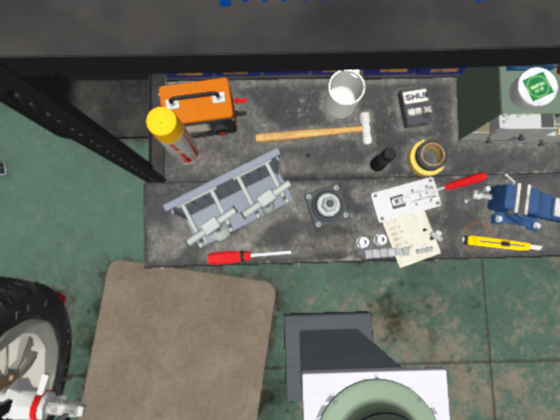

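The scene picture shows the larger socket on the left wrench at about (235,215), and the small one at (288,240). The nut is at (333,283). In the top picture the wrench bosses are at (210,228) and (266,200), and the nut is at (327,204). Next I measure the bar and nut angles.

```bash
cat > h.py <<'E'
from workcell import arm
import cv2,numpy as np
from scipy.spatial.transform import Rotation as R
def proj(c,P):
    k=arm.calibration(c); w,x,y,z=k['rotation']; Rc=R.from_quat([x,y,z,w]).as_matrix()
    rv=cv2.Rodrigues(Rc.T)[0]; K=np.array([[k['fx'],0,k['cx']],[0,k['fy'],k['cy']],[0,0,1]])
    return cv2.projectPoints(np.float64(P).reshape(-1,1,3),rv,-Rc.T@np.array(k['eye']),K,np.array(k['D']))[0][:,0]
def ray(c,uv):
    k=arm.calibration(c); w,x,y,z=k['rotation']; K=np.array([[k['fx'],0,k['cx']],[0,k['fy'],k['cy']],[0,0,1]])
    p=cv2.undistortPoints(np.float64([[uv]]),K,np.array(k['D']))[0,0]
    return np.array(k['eye']),R.from_quat([x,y,z,w]).apply([*p,1])
def tri(obs):
    A=0;b=0
    for c,uv in obs:
        e,d=ray(c,uv); d/=np.linalg.norm(d); M=np.eye(3)-np.outer(d,d); A=A+M; b=b+M@e
    return np.linalg.solve(A,b)
def crop(im,u,v,hw,hh,s): return cv2.resize(im[v-hh:v+hh,u-hw:u+hw],None,fx=s,fy=s,interpolation=cv2.INTER_CUBIC)
E
python3 - <<'E'
from h import *
s=cv2.imread("pics/scene0.png");t=cv2.imread("pics/top0.png")
a=np.hstack([crop(s,333,285,25,19,8),crop(t,327,204,25,19,8)])
b=np.hstack([crop(s,260,165,50,35,4),crop(t,240,212,50,35,4)])
cv2.imwrite("pics/c1.png",np.vstack([a,b]))
E
```

```text
(no output)
```

View pics/c1.png

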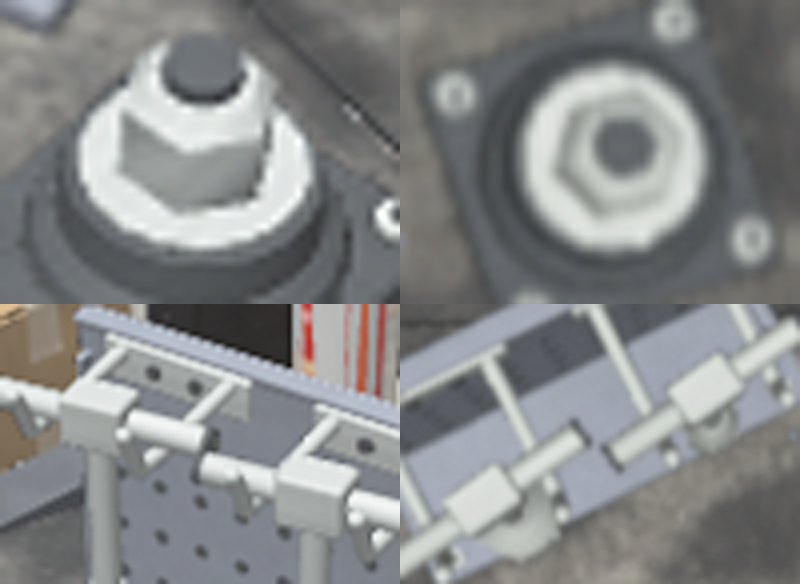

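```bash
python3 - <<'E'
from h import *
S=lambda x,y:(308+x/8-.5,266+y/8-.5); T=lambda x,y:(302+(x-400)/8-.5,185+y/8-.5)
s=lambda x,y:(210+x/4-.5,130+(y-304)/4-.5); t=lambda x,y:(190+(x-400)/4-.5,177+(y-304)/4-.5)
print('axle top',tri([('scene',S(203,64)),('top',T(625,146))]))
print('washer',tri([('scene',S(195,163)),('top',T(614,156))]))
L=tri([('scene',s(99,400)),('top',t(483,500))]);M=tri([('scene',s(316,482)),('top',t(707,390))])
print('large',L,'small',M,np.degrees(np.arctan2(*(L-M)[[1,0]]))-90)
def at(c,uv,z):
    e,d=ray(c,uv); return e+d*(z-e[2])/d[2]
C=at('scene',S(195,163),.037);print(C)
for n,p,z in [('l',(122,178),.037),('f',(180,212),.037),('r',(267,190),.037),('lt',(122,112),.056),('ft',(185,150),.056),('rt',(266,128),.056)]:
    d=at('scene',S(*p),z)[:2]-C[:2]; print(n,np.linalg.norm(d)*1e3,np.degrees(np.arctan2(d[1],d[0]))%60)
# template search: gradient of model edges over scene/top
g={}
for c in ('scene','top'):
    im=cv2.GaussianBlur(cv2.cvtColor(cv2.imread(f'pics/{c}0.png'),cv2.COLOR_BGR2GRAY).astype(np.float32),(0,0),.6)
    g[c]=np.hypot(cv2.Sobel(im,5,1,0),cv2.Sobel(im,5,0,1))
def sc(a,x,y,c):
    f=np.radians(a+60*np.arange(7)); h=np.c_[x+.01732*np.cos(f),y+.01732*np.sin(f)]
    w=np.linspace(0,1,15)[:,None,None]; P=[]
    for z in (.037,.056):
        e=(h[:-1]*(1-w)+h[1:]*w); vis=[i for i in range(6) if np.dot(h[i]+h[i+1]-2*np.array([x,y]),[.10-x,-.39-y])>0] if c=='scene' else range(6)
        if c=='top' and z<.05: continue
        e=e[:,vis].reshape(-1,2); P.append(np.c_[e,0*e[:,0]+z])
    p=proj(c,np.vstack(P)).astype(np.float32)
    return cv2.remap(g[c],p[:,0],p[:,1],1).mean()
for c in g:
    r=sorted([(max((sc(a,C[0]+dx,C[1]+dy,c),dx,dy) for dx in np.arange(-.006,.0061,.001) for dy in np.arange(-.006,.0061,.001)),a) for a in range(0,60,3)],reverse=True)
    print(c,[(a,round(float(q[0])),np.round(q[1:],3).tolist()) for q,a in r[:6]])
E
```

```text
axle top [0.51793194 0.09136341 0.06761219]
washer [0.51835628 0.09064327 0.0386557 ]
large [0.46691539 0.32931726 0.19119842] small [0.5148593  0.22586543 0.19011085] 24.86498082161033
[0.52017216 0.09156581 0.037     ]
l 16.452188536396495 43.53912097553268
f 14.862307700203186 41.23320089803232
r 16.62838877697835 59.71092662329265
lt 17.350402482413834 40.11721523458482
ft 15.345012783883291 40.510464394903494
rt 15.251291606026777 55.17954475825154Traceback (most recent call last):
  File "<stdin>", line 28, in <module>
  File "<stdin>", line 28, in <genexpr>
  File "<stdin>", line 25, in sc
  File "h.py", line 5, in proj
    k=arm.calibration(c); w,x,y,z=k['rotation']; Rc=R.from_quat([x,y,z,w]).as_matrix()
ValueError: time passes only in moves, steps and waits
```

```bash
sed -i 's/^def proj/import functools\ncal=functools.lru_cache(None)(arm.calibration)\ndef proj/; s/k=arm.calibration(c)/k=cal(c)/' h.py; python3 - <<'E'
from h import *
C=np.array([.519,.0912])
g={}
for c in ('scene','top'):
    im=cv2.GaussianBlur(cv2.cvtColor(cv2.imread(f'pics/{c}0.png'),cv2.COLOR_BGR2GRAY).astype(np.float32),(0,0),.6)
    g[c]=np.hypot(cv2.Sobel(im,5,1,0),cv2.Sobel(im,5,0,1))
def pts(a,x,y,c):
    f=np.radians(a+60*np.arange(7)); h=np.c_[x+.01732*np.cos(f),y+.01732*np.sin(f)]
    w=np.linspace(0,1,15)[:,None,None]; P=[]
    for z in (.037,.056):
        if c=='top' and z<.05: continue
        vis=[i for i in range(6) if c=='top' or np.dot(h[i]+h[i+1]-2*np.array([x,y]),[.10-x,-.39-y])>0]
        e=np.stack([h[:-1]*(1-w)+h[1:]*w])[0][:,vis].reshape(-1,2); P.append(np.c_[e,0*e[:,0]+z])
    return proj(c,np.vstack(P)).astype(np.float32)
def sc(*q):
    p=pts(*q); return cv2.remap(g[q[-1]],p[:,:1],p[:,1:],1).mean()
out=[]
for c in g:
    D=np.arange(-.004,.0041,.001)
    r=sorted([(max((sc(a,C[0]+dx,C[1]+dy,c),dx,dy) for dx in D for dy in D),a) for a in range(0,60,3)],reverse=True)
    print(c,[(a,round(float(q[0])),np.round(q[1:],3).tolist()) for q,a in r[:7]])
    q,a=r[0]; im=cv2.imread(f'pics/{c}0.png'); u,v=(333,285) if c=='scene' else (327,204)
    z=crop(im,u,v,25,19,8)
    for p in pts(a,C[0]+q[1],C[1]+q[2],c): cv2.circle(z,tuple(int(i) for i in (p-[u-25,v-19]+.5)*8),1,(0,0,255),-1)
    out.append(z)
cv2.imwrite('pics/c2.png',np.hstack(out))
E
```

```text
scene [(45, 250, [0.002, 0.001]), (42, 249, [0.002, 0.001]), (48, 249, [0.002, 0.001]), (39, 248, [0.002, 0.002]), (36, 247, [0.002, 0.002]), (33, 241, [0.002, 0.002]), (51, 241, [0.002, 0.002])]
top [(24, 189, [0.004, -0.004]), (21, 189, [0.004, -0.004]), (18, 188, [0.004, -0.004]), (27, 187, [0.004, -0.004]), (15, 187, [0.004, -0.004]), (30, 185, [0.004, -0.004]), (12, 184, [0.004, -0.004])]
```

View pics/c2.png

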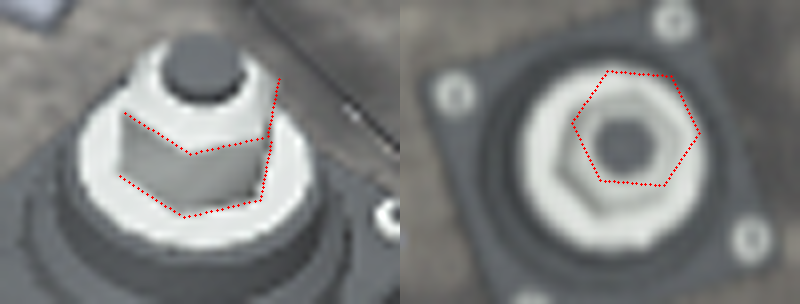

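The scene fit on the nut is good: corner direction about 43°, centre about (0.520, 0.0915). The top fit slid off onto the washer edge, so I discard it. I'm moving above the large wrench now.

```bash
python3 -m creep '[{"gripper":100,"slide":[-0.045,-0.022,0],"twist":[0,0,0.1]},{"gripper":100,"slide":[-0.09,-0.045,0],"twist":[0,0,0.2]},{"gripper":100,"slide":[-0.135,-0.067,0],"twist":[0,0,0.32]},{"gripper":100,"slide":[-0.18,-0.09,0],"twist":[0,0,0.44]},{"gripper":100,"slide":[-0.225,-0.112,0],"twist":[0,0,0.56]},{"gripper":100,"slide":[-0.27,-0.135,0],"twist":[0,0,0.68]},{"gripper":100,"slide":[-0.315,-0.157,0],"twist":[0,0,0.76]},{"gripper":100,"slide":[-0.357,-0.178,0],"twist":[0,0,0.838]}]'
python3 -m creep '[{"gripper":100,"slide":[0,0,0],"twist":[0,0,0]},{"gripper":100,"slide":[0,0,0],"twist":[0,0,0]}]'
python3 - <<'E'
from h import *
o=arm.get_obs();w,x,y,z=o['tool_rot'];M=R.from_quat([x,y,z,w]).as_matrix();print(o['time'],o['ee_pos'],o['finger_gap'],np.degrees(np.arctan2(M[1,1],M[0,1])),M[:,2])
a=arm.grab_frame('scene');b=arm.grab_frame('top')
cv2.imwrite('pics/c3.png',np.hstack([crop(a,250,165,60,60,5),crop(b,225,210,40,60,5)]))
E
```

```text
time: 1.8
ee_pos: [0.4681, 0.3293, 0.3041]
tool_rot: [0.0, 0.532, 0.847, 0.0]
force: [0.4, 0.4, 1.0]
finger_gap: 0.052
time: 2.05
ee_pos: [0.4665, 0.3309, 0.3038]
tool_rot: [-0.0, 0.53, 0.848, -0.0]
force: [-0.3, 0.8, 0.0]
finger_gap: 0.052
2.05 [0.46653302 0.33093024 0.30382785] 0.05200939542099471 25.937026771240113 [-3.92765187e-04  2.20925605e-04 -9.99999898e-01]
```

View pics/c3.png

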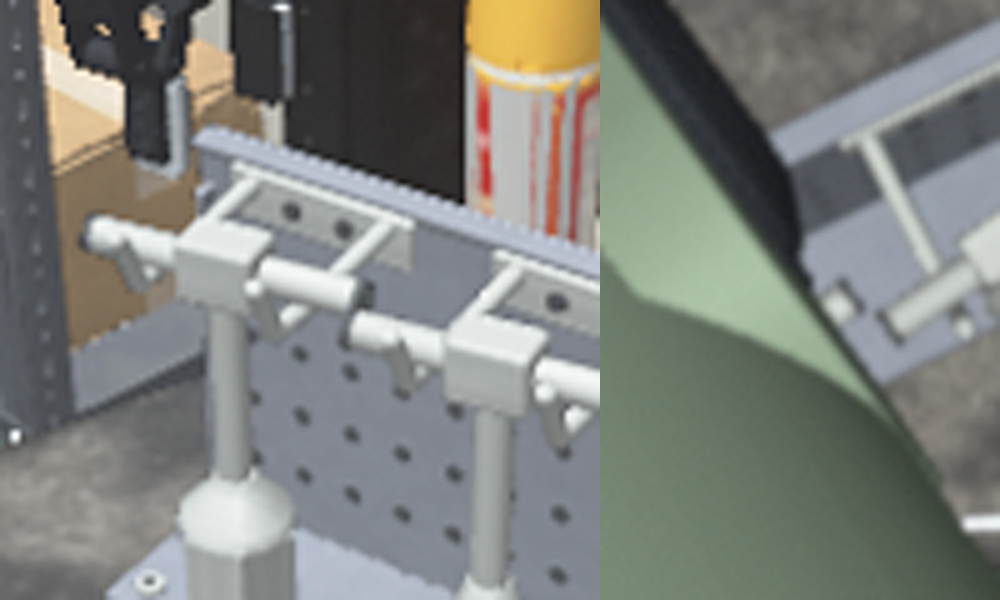

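The fingers, with tips at about (160,165) and (265,110) in the left crop, straddle the boss at (225,250). I descend and close.

```bash
python3 -m creep '[{"gripper":100,"slide":[0,0,0.02],"twist":[0,0,0]},{"gripper":100,"slide":[0,0,0.04],"twist":[0,0,0]},{"gripper":100,"slide":[0,0,0.056],"twist":[0,0,0]},{"gripper":100,"slide":[0,0,0.068],"twist":[0,0,0]},{"gripper":100,"slide":[0,0,0.068],"twist":[0,0,0]}]'
python3 -m creep '[{"gripper":160,"slide":[0,0,0],"twist":[0,0,0]},{"gripper":190,"slide":[0,0,0],"twist":[0,0,0]},{"gripper":255,"slide":[0,0,0],"twist":[0,0,0]},{"gripper":255,"slide":[0,0,0],"twist":[0,0,0]},{"gripper":255,"slide":[0,0,0],"twist":[0,0,0]},{"gripper":255,"slide":[0,0,0],"twist":[0,0,0]}]'
```

```text
time: 2.78
ee_pos: [0.4666, 0.3306, 0.2353]
tool_rot: [-0.0, 0.531, 0.848, -0.001]
force: [-0.8, -0.4, 0.6]
finger_gap: 0.0521
time: 3.52
ee_pos: [0.4673, 0.3308, 0.2366]
tool_rot: [0.0, 0.531, 0.847, 0.001]
force: [0.3, -0.5, 6.8]
finger_gap: 0.0213
```

```bash
python3 -m creep '[{"gripper":255,"slide":[0,0,-0.008],"twist":[0,0,0]},{"gripper":255,"slide":[0,0,-0.02],"twist":[0,0,0]},{"gripper":255,"slide":[0,0,-0.035],"twist":[0,0,0]},{"gripper":255,"slide":[0,0,-0.05],"twist":[0,0,0]},{"gripper":255,"slide":[0,0,-0.065],"twist":[0,0,0]},{"gripper":255,"slide":[0,0,-0.08],"twist":[0,0,0]},{"gripper":255,"slide":[0,0,-0.09],"twist":[0,0,0]},{"gripper":255,"slide":[0,0,-0.09],"twist":[0,0,0]}]'
python3 - <<'E'
from h import *
o=arm.get_obs();w,x,y,z=o['tool_rot'];M=R.from_quat([x,y,z,w]).as_matrix();p=o['ee_pos']
f=-M[:,1]; print(o['finger_gap'],o['force'],M.round(3).tolist())
t=np.array([.520,.0915,0]);d=t-p;d[2]=0;print('slide to nut',M.T@d, 'dist tool y sign fwd: ',f)
print([ (np.round(q['point'],3),q['conf']) for c in('scene','top') for q in (arm.grab_frame(c),arm.place_of('large_wrench_mouth',c))[1]])
E
```

```text
time: 4.53
ee_pos: [0.467, 0.3307, 0.3265]
tool_rot: [0.0, 0.531, 0.848, 0.0]
force: [0.0, 0.7, -4.3]
finger_gap: 0.021
0.020978234817736648 [ 2.88637691e-03  6.60878404e-01 -4.32902762e+00] [[-0.437, 0.9, 0.001], [0.9, 0.437, 0.001], [0.0, 0.001, -1.0]]
slide to nut [-2.38286829e-01 -5.68279592e-02 -1.29409479e-04] dist tool y sign fwd:  [-0.89954959 -0.43681756 -0.00097724]
[(array([0.525, 0.092, 0.036]), 0.71)]
```

```bash
python3 -m creep '[{"gripper":255,"slide":[0,-0.02,0],"twist":[0,0,0]},{"gripper":255,"slide":[0,-0.045,0],"twist":[0,0,0]},{"gripper":255,"slide":[0,-0.07,0],"twist":[0,0,0]},{"gripper":255,"slide":[-0.02,-0.085,0],"twist":[0,0,0]},{"gripper":255,"slide":[-0.05,-0.09,0],"twist":[0,0,0]},{"gripper":255,"slide":[-0.08,-0.09,0],"twist":[0,0,0]},{"gripper":255,"slide":[-0.11,-0.09,0],"twist":[0,0,0]},{"gripper":255,"slide":[-0.14,-0.09,0],"twist":[0,0,0]}]'
python3 -m creep '[{"gripper":255,"slide":[-0.03,0.005,0],"twist":[0,0,0.04]},{"gripper":255,"slide":[-0.055,0.015,0],"twist":[0,0,0.1]},{"gripper":255,"slide":[-0.08,0.025,0],"twist":[0,0,0.16]},{"gripper":255,"slide":[-0.093,0.031,0],"twist":[0,0,0.21]},{"gripper":255,"slide":[-0.098,0.033,0],"twist":[0,0,0.227]},{"gripper":255,"slide":[-0.098,0.033,0],"twist":[0,0,0.227]},{"gripper":255,"slide":[-0.098,0.033,0],"twist":[0,0,0.227]},{"gripper":255,"slide":[-0.098,0.033,0],"twist":[0,0,0.227]}]'
python3 - <<'E'
from h import *
o=arm.get_obs();w,x,y,z=o['tool_rot'];M=R.from_quat([x,y,z,w]).as_matrix();p=o['ee_pos'];print(p,np.degrees(np.arctan2(M[1,1],M[0,1])),o['force'])
a=arm.grab_frame('scene');b=arm.grab_frame('top')
cv2.imwrite('pics/c4.png',np.hstack([crop(a,330,235,50,75,5),crop(b,327,204,30,75,5)]));cv2.imwrite('pics/s4.png',a)
m=proj('scene',[[p[0],p[1],p[2]-.054-.150],[.520,.0915,.061]]);print((m-[280,160])*5)
for t in('large_wrench_mouth','nut_seat','large_wrench'):
  for c in('scene','top'): print(t,c,[(np.round(q['point'],3).tolist(),q['conf']) for q in arm.place_of(t,c)])
E
```

```text
time: 5.72
ee_pos: [0.4473, 0.1643, 0.3256]
tool_rot: [-0.0, 0.531, 0.848, -0.0]
force: [0.1, -1.1, -4.7]
finger_gap: 0.0212
time: 6.72
ee_pos: [0.5193, 0.092, 0.326]
tool_rot: [-0.0, 0.623, 0.782, 0.0]
force: [0.5, 0.4, -4.9]
finger_gap: 0.0212
[0.51928953 0.09201499 0.3259866 ] 12.950692320909925 [ 0.4544453   0.42481921 -4.92529981]
[[275.35710641 443.74336803]
 [264.2434304  579.52622487]]
large_wrench_mouth scene [([0.524, 0.091, 0.121], 0.66)]
large_wrench_mouth top [([0.518, 0.087, 0.114], 0.92)]
nut_seat scene [([0.524, 0.094, 0.036], 0.77)]
nut_seat top [([0.516, 0.09, 0.039], 0.65)]
large_wrench scene [([0.518, 0.095, 0.27], 0.74)]
large_wrench top []
```

View pics/c4.png

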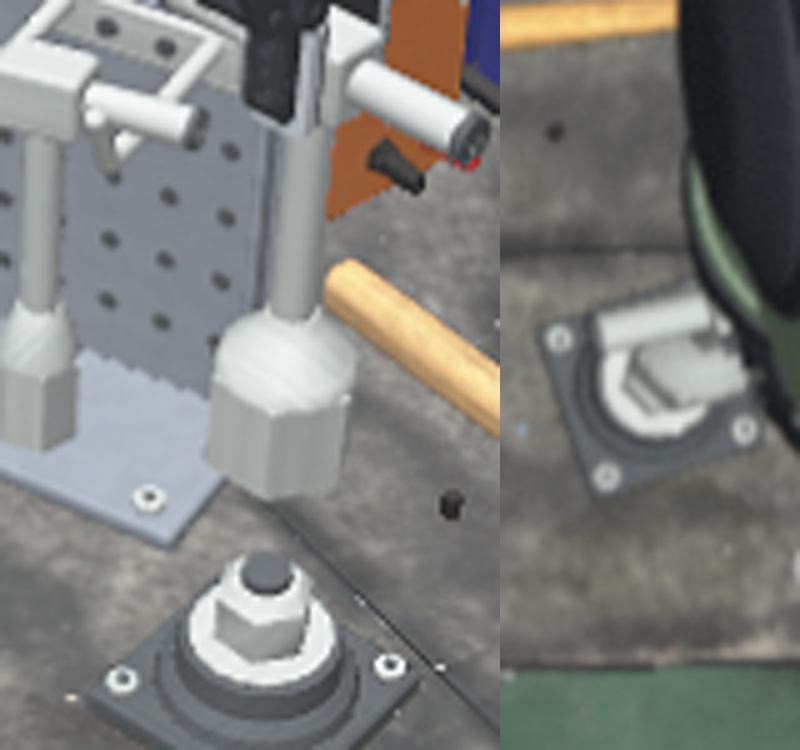

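```bash
python3 - <<'E'
from h import *
def hexa(x,y,z,r,a):
    f=np.radians(a+60*np.arange(6)); P=np.c_[x+r*np.cos(f),y+r*np.sin(f),0*f+z]
    p=(proj('scene',P)-[280,160]+.5)*5; l=p[:,0].argmin(); rr=p[:,0].argmax(); fr=p[:,1].argmax()
    return p[l].round(),p[fr].round(),p[rr].round(),round((p[fr,0]-p[l,0])/(p[rr,0]-p[l,0]),2)
for a in(36,40,43,46,50): print(a,'socket',*hexa(.5193,.092,.122,.02425,a),'nut',*hexa(.520,.0915,.037,.01732,a))
print('nut top rim z56 43',hexa(.52,.0915,.056,.01732,43))
print('washer c, axle top',(proj('scene',[[.52,.0915,.037],[.52,.0915,.066]])-[280,160]+.5)*5)
im=cv2.imread('pics/s4.png');z=crop(im,331,282,20,15,20);cv2.imwrite('pics/c5.png',z)
E
```

```text
36 socket [204. 453.] [255. 494.] [351. 439.] 0.35 nut [212. 637.] [246. 667.] [311. 627.] 0.35
40 socket [205. 457.] [260. 496.] [350. 436.] 0.38 nut [213. 640.] [250. 668.] [310. 625.] 0.38
43 socket [206. 459.] [264. 496.] [349. 433.] 0.41 nut [213. 642.] [252. 668.] [309. 623.] 0.4
46 socket [207. 462.] [268. 497.] [347. 431.] 0.43 nut [214. 644.] [255. 669.] [308. 621.] 0.43
50 socket [210. 465.] [274. 498.] [345. 428.] 0.47 nut [216. 646.] [258. 669.] [307. 618.] 0.47
nut top rim z56 43 (array([217., 602.]), array([256., 629.]), array([314., 583.]), np.float64(0.41))
washer c, axle top [[261.58352367 632.18753689]
 [267.83861104 571.35515618]]
```

View pics/c5.png

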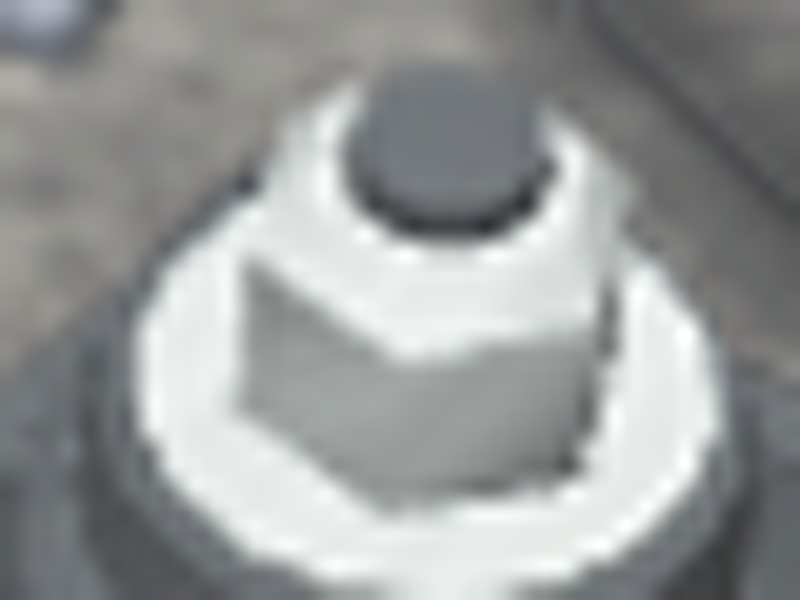

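```bash
python3 - <<'E'
from h import *
from scipy.optimize import least_squares
def fit(obs,c,r,a0):
    # obs: list (corner idx, z, uv)
    def f(q,full=False):
        P=[[c[0]+q[0]/1e3+r*np.cos(np.radians(q[2]+60*i)),c[1]+q[1]/1e3+r*np.sin(np.radians(q[2]+60*i)),z] for i,z,_ in obs]
        return (proj('scene',P)-np.array([u for *_,u in obs])).ravel()
    s=least_squares(f,[0,0,a0],x_scale=[1,1,5]); cov=np.linalg.inv(s.jac.T@s.jac)*.3
    print(s.x.round(2),'sd',np.sqrt(np.diag(cov)).round(1),'res px',s.fun.reshape(-1,2).round(2).tolist())
U=lambda x,y:np.array([311+x/20-.5,267+y/20-.5]); V=lambda x,y:np.array([280+x/5-.5,160+y/5-.5])
f=np.radians(43+60*np.arange(6));print('model nut',((proj('scene',np.c_[.52+.01732*np.cos(f),.0915+.01732*np.sin(f),0*f+.037])-[311,267]+.5)*20).round())
print('model socket',((proj('scene',np.c_[.5193+.02425*np.cos(f),.092+.02425*np.sin(f),0*f+.122])-[280,160]+.5)*5).round())
# indices: corner at 43+60i ; left=2(163),front=3(223),third=4(283)
for a0 in(43,):
    fit([(2,.037,U(240,402)),(3,.037,U(390,505)),(4,.037,U(580,468))],(.52,.0915),.01732,a0)
    fit([(2,.056,U(248,258)),(3,.056,U(403,357)),(4,.056,U(592,328))],(.52,.0915),.01732,a0)
    fit([(2,.122,V(208,455)),(3,.122,V(272,495)),(4,.122,V(342,470))],(.5193,.092),.02425,a0)
E
```

```text
model nut [[463. 248.]
 [273. 285.]
 [234. 427.]
 [389. 533.]
 [583. 494.]
 [617. 351.]]
model socket [[291. 398.]
 [221. 411.]
 [206. 459.]
 [264. 496.]
 [337. 483.]
 [349. 433.]]
[ 1.99  2.34 42.64] sd [0.8 0.8 3.1] res px [[-0.2, -0.1], [0.0, 0.07], [0.2, 0.02]]
[ 0.7   1.13 42.08] sd [0.8 0.8 3.1] res px [[-0.15, -0.16], [-0.14, 0.26], [0.29, -0.11]]
[ 1.84  2.6  49.  ] sd [0.8 0.8 2.2] res px [[0.2, 0.52], [0.01, -0.89], [-0.2, 0.39]]
```

Nut corner direction is 42.4°, and the socket is nominally at 43°. The centres agree within about 1.5 mm. I descend to just above the nut.

```bash
python3 -m creep '[{"gripper":255,"slide":[0,0,0.015],"twist":[0,0,0]},{"gripper":255,"slide":[0,0,0.03],"twist":[0,0,0]},{"gripper":255,"slide":[0,0,0.042],"twist":[0,0,0]},{"gripper":255,"slide":[0,0,0.052],"twist":[0,0,0]},{"gripper":255,"slide":[0,0,0.055],"twist":[0,0,0]},{"gripper":255,"slide":[0,0,0.055],"twist":[0,0,0]}]'
python3 - <<'E'
from h import *
a=arm.grab_frame('scene');b=arm.grab_frame('top');cv2.imwrite('pics/s6.png',a)
p=arm.get_obs()['ee_pos'];q=proj('scene',[[p[0],p[1],p[2]-.2]])[0];print(p,q)
cv2.imwrite('pics/c6.png',np.hstack([crop(a,331,265,25,30,10),crop(b,327,204,15,30,10)]))
E
```

```text
time: 7.88
ee_pos: [0.5196, 0.0915, 0.2709]
tool_rot: [0.0, 0.623, 0.782, -0.0]
force: [0.6, -0.4, -4.1]
finger_gap: 0.0212
[0.51973419 0.09155404 0.27124683] [333.15119036 271.55475678]
```

View pics/c6.png

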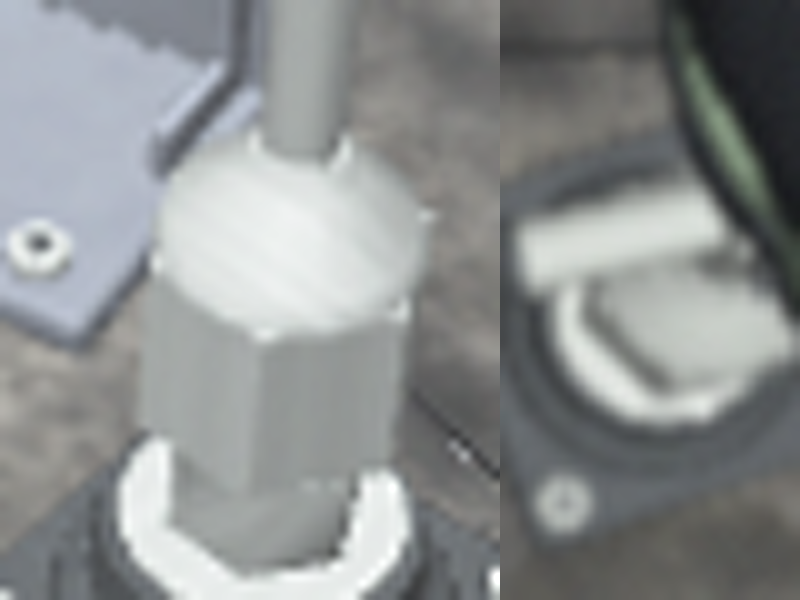

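The socket's corner (247,490) sits over the nut's corner (243,570), and the axes agree to within about 0.5 mm sideways. I continue down gently.

```bash
python3 -m creep '[{"gripper":255,"slide":[0,0,0.003],"twist":[0,0,0]},{"gripper":255,"slide":[0,0,0.006],"twist":[0,0,0]},{"gripper":255,"slide":[0,0,0.008],"twist":[0,0,0]},{"gripper":255,"slide":[0,0,0.010],"twist":[0,0,0]},{"gripper":255,"slide":[0,0,0.010],"twist":[0,0,0]}]'
```

```text
time: 8.6
ee_pos: [0.5195, 0.0915, 0.2607]
tool_rot: [-0.0, 0.623, 0.782, -0.0]
force: [-0.4, -0.1, -3.5]
finger_gap: 0.0209
```

```bash
python3 -m creep '[{"gripper":255,"slide":[0,0,0.002],"twist":[0,0,0]},{"gripper":255,"slide":[0,0,0.004],"twist":[0,0,0]},{"gripper":255,"slide":[0,0,0.006],"twist":[0,0,0]},{"gripper":255,"slide":[0,0,0.006],"twist":[0,0,0]}]'
```

```text
time: 9.1
ee_pos: [0.5195, 0.0915, 0.2547]
tool_rot: [-0.0, 0.623, 0.782, -0.0]
force: [0.6, 0.4, -3.3]
finger_gap: 0.0212
```

```bash
python3 -m creep '[{"gripper":255,"slide":[0,0,0.003],"twist":[0,0,0]},{"gripper":255,"slide":[0,0,0.006],"twist":[0,0,0]},{"gripper":255,"slide":[0,0,0.009],"twist":[0,0,0]},{"gripper":255,"slide":[0,0,0.011],"twist":[0,0,0]},{"gripper":255,"slide":[0,0,0.011],"twist":[0,0,0]}]'; python3 -m creep '[{"gripper":255,"slide":[0,0,0.001],"twist":[0,0,0]},{"gripper":255,"slide":[0,0,0.002],"twist":[0,0,0]},{"gripper":255,"slide":[0,0,0.002],"twist":[0,0,0]}]'
```

```text
time: 9.72
ee_pos: [0.5196, 0.0915, 0.2441]
tool_rot: [0.0, 0.623, 0.782, 0.0]
force: [-1.6, 0.7, 2.3]
finger_gap: 0.0211
time: 10.1
ee_pos: [0.5202, 0.0915, 0.244]
tool_rot: [0.0, 0.623, 0.782, 0.001]
force: [-11.1, -1.3, 41.6]
finger_gap: 0.0213
```

The force rose to 42 N at TCP z = 0.244, which puts the mouth at 0.0375, on the washer. I relieve the load, release and back off upward.

```bash
python3 -m creep '[{"gripper":255,"slide":[0,0,-0.002],"twist":[0,0,0]},{"gripper":255,"slide":[0,0,-0.002],"twist":[0,0,0]},{"gripper":150,"slide":[0,0,-0.002],"twist":[0,0,0]},{"gripper":80,"slide":[0,0,-0.002],"twist":[0,0,0]},{"gripper":80,"slide":[0,0,-0.002],"twist":[0,0,0]},{"gripper":80,"slide":[0,0,-0.002],"twist":[0,0,0]}]'
python3 -m creep '[{"gripper":80,"slide":[0,0,-0.015],"twist":[0,0,0]},{"gripper":80,"slide":[0,0,-0.04],"twist":[0,0,0]},{"gripper":80,"slide":[0,0,-0.07],"twist":[0,0,0]},{"gripper":80,"slide":[0,0,-0.1],"twist":[0,0,0]},{"gripper":80,"slide":[0,0,-0.1],"twist":[0,0,0]},{"gripper":80,"slide":[0,0,-0.1],"twist":[0,0,0]}]'
python3 - <<'E'
from h import *
a=arm.grab_frame('scene');b=arm.grab_frame('top')
for t in('large_wrench','large_wrench_mouth','small_wrench'):
  for c in('scene','top'): print(t,c,[(np.round(q['point'],3).tolist(),q['conf']) for q in arm.place_of(t,c)])
cv2.imwrite('pics/c7.png',np.hstack([crop(a,310,220,80,90,3),crop(b,300,204,50,90,3)]))
E
```

```text
time: 10.85
ee_pos: [0.5196, 0.0915, 0.2439]
tool_rot: [0.0, 0.623, 0.782, -0.0]
force: [-0.9, -0.1, -0.0]
finger_gap: 0.0586
time: 11.6
ee_pos: [0.5194, 0.0915, 0.344]
tool_rot: [-0.0, 0.623, 0.782, 0.0]
force: [-0.3, 0.5, -0.6]
finger_gap: 0.0586
large_wrench scene [([0.518, 0.092, 0.189], 0.76)]
large_wrench top [([0.515, 0.09, 0.188], 0.73)]
large_wrench_mouth scene [([0.523, 0.089, 0.035], 0.68)]
large_wrench_mouth top [([0.521, 0.093, 0.035], 0.86)]
small_wrench scene [([0.518, 0.224, 0.184], 0.63)]
small_wrench top [([0.519, 0.228, 0.185], 0.6)]
```

View pics/c7.png

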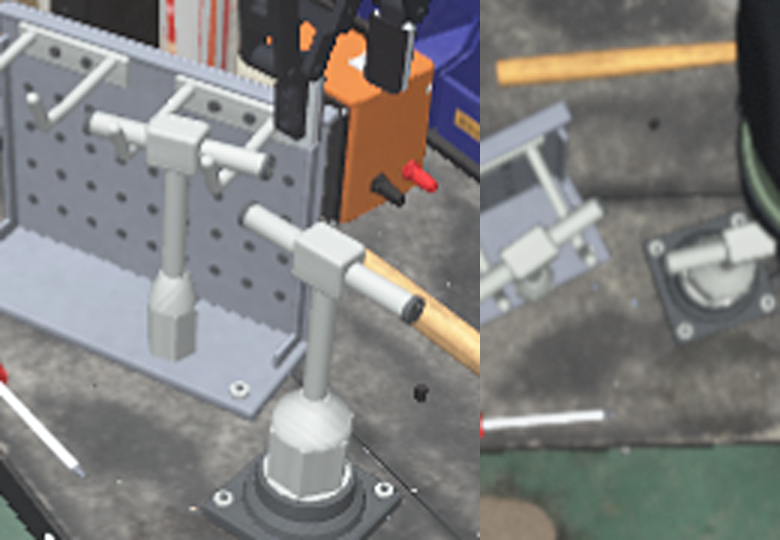

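The large wrench stands upright on the washer (socket bottom at about (305,495)). The small wrench still hangs at (175,145), and the gripper is clear. I'm handing in.

```bash
python3 -c "
from workcell import arm
print(arm.close_job())"
```

```text
the job is handed in; nothing more can be done
None
```

The large wrench is on the nut. I lifted it off its hooks, turned it about 13° to match the nut, lowered it until its socket rested on the washer, released it and handed in at about 12 s of the 48 s.

**Last checks:**
- **Seating:** It went down without resistance until it hit a stop, with about 42 N at the wrist. There the mouth worked out to 0.0375 m, against 0.037 m for the washer top. The networks put it at 0.035 m after release.
- **Standing:** The last pictures show the wrench upright by itself. The bar height read 0.188 to 0.189 m, against an expected 0.187 m.
- **Small wrench:** It still hangs at its original place, within about 3 mm.
- **Gripper:** It is about 100 mm above the wrench and touching nothing; the force reading was about zero.

**What disagreed:** The automatic hexagon fit in the top picture slid off the nut, so I dropped it and took the nut's angle from the scene picture. An early rough reading of the socket's angle was about 6° off, but a closer look before the descent showed it aligned.

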